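# Fit the panel holder into the spin-painting drive

## Robot

A 7-joint arm with a two-finger parallel gripper is mounted at the origin on the work surface. World frame = base frame: x ahead of the robot, y to its left, z up, the work surface at z = 0. Lengths are in m, angles in rad, forces in N, time in s.
With the tool pointing down it reaches from about 0.425 to 0.875 m from the base axis. Payload 4.7 kg.
Tool frame: the origin (TCP) lies on the centre line of the jaws, within the pads' length; the fingertips stand ctrl.tcp_to_tips ahead of it and the grasp point (between the pads) lies 2 mm behind it (ctrl.tcp_to_tips is the distance from the TCP to the fingertips, in m); z points along the fingers, y is the line along which they close (so a half turn about z gives the same grasp; the last joint's range is limited). The gripper opens to 87 mm and grips with 3 to 60 N. Pads are 19 mm wide; open, the fingers measure 117 mm over their backs; the gripper's body (75 mm by 190 mm) begins 51 mm behind the grasp point.
Start: joints at [-1.237, 0.321, -0.07, 1.45, 0.023, 1.371, -0.057], TCP at [0.204, 0.617, 0.24] pointing down, gripper open.
Joint ranges: [-2.86, 2.86], [-0.3, 2.09], [-1.38, 1.24], [0.06, 2.45], [-1.56, 4.7], [0.09, 2.05], [-2.69, 2.69]. Speed limits (rad/s): [2.57, 2.57, 3.14, 3.14, 3.14, 3.14, 3.14].

## Interface

Orientations are given as a rotation vector (axis times angle).
In Python, from bench import ctrl, optics, close_job gives the robot as it stands.
- The arm moves only by the shell command python3 -m inch 'ROWS' [OPENING] [FORCE]. ROWS is JSON, a list of rows, each a list of 2 entries, a list of its own where there are three numbers: the shift along the tool's x, y, z in mm, then the turn, a rotation vector about the tool's x, y, z in degrees. In form: [[[x, y, z], [ax, ay, az]], ...]. A call has exactly 10 rows; each row shifts and turns the commanded pose from where the row before left it, along the tool's axes as they then stand; what a row does not reach is not made up. A row lasts 1/10 s, in which the tool goes at most 50 mm and 8.59 degrees, less where a joint would pass 70% of its speed; a pose out of reach is approached as far as the arm can. A call is refused whole if a number of a shift passes 50 or a number of a turn 8.59, either way. A call with a gripper value outside its range is refused whole. OPENING is the closure, from 0 (fully open) to 1 (shut), set as the call begins (- or left out, the last holds). The fingers move at their own pace and stop on an object; FORCE is the grip in N (left out, the last holds). Time passes only in rows, so rows that do not move let the fingers close, or fill a call up. It gives the time, the measured TCP pose, the force and the opening at its end, in the units of the state.
- ctrl.get_state(): the state, without advancing time (a new reading comes with each control period).
- optics.get_image(name): name is "side" or "top"; returns a dict with "image" (400x640x3 uint8, red, green, blue), "fx", "fy", "cx", "cy" (pixels), "R" (3x3) and "t" (3): a world point X has camera coordinates R X + t. Camera axes: x right, y down, z forward; pixel columns grow to the right and rows downward; lengths in m; the calibration is good to about 2 mm. A picture is of the moment at which its call begins. There is no depth.
- close_job(): hands the job in, once; it reports no verdict.
The state is a dict: "time": time; "joint_positions": joint angles; "qd": joint speeds; "joint_torque": joint torques, N m; "position": TCP position; "tool_rot": TCP orientation; "ft_force": force on the tool from outside, world axes, zero at the start; "torque": the same for the moment, N m; "grip_width": opening from 0.0 (shut) to 1.0 (fully open).
Only numpy, scipy, OpenCV 4.12 (cv2) and the standard library are available. Lean on these libraries where they do the work, as an engineer would, in place of code of your own. Each camera call takes 0.05 s, during which the arm holds its last target. There are 200 camera calls.

## Task

Take the teal panel holder out of its wooden stand and seat its tapered shank fully home in the upright spindle of the grey drive unit, with its two notches over the brass drive dogs wherever they stand; only then turn it, and the spindle with it, clockwise to the stop, in line with the red marks. Feel for the dogs with a light push, never forcing the spindle down on its overload spring, and at the end let go of the holder and leave the paint tins, the jar and the brush alone.

Things in the scene. Friction and masses are not known exactly. Their poses are not given: they have to be found in the camera images.
- holder: Loose panel holder, 0.36 to 0.54 kg: teal clamp bar on a steel flange, tapered shank below. Origin: centre of the flange's underside, z up along its axis. Flange: 60 mm diameter, z 0 to 12 mm, with two 13 mm wide notches through its rim at +x and -x, cut in to 18.5 mm off the axis. A half turn about z makes no difference. Starts upright in the stand, flange on its top.
- holder_grip (a point): Middle of the holder's teal clamp bar, where to grip it, 34 mm above the flange's underside; axes as the holder's. The bar is 18 mm thick along x, 54 mm long along y and 44 mm high.
- holder_tip (a point): Small end of the holder's steel shank, on its axis, 45 mm below the flange's underside. The shank is 30 mm in diameter at the flange and tapers straight to 18 mm at 42 mm below it, then to 14 mm at the end.
- stand: Fixed plywood block, 90 x 90 mm, 60 mm high, with a 35 mm upright through hole in its middle; origin at the centre of its underside, on the table.
- drive: Fixed grey drive unit, 150 x 150 mm, case top 90 mm up; origin at the centre of its underside, on the table. Red marks on the case top lie along its x axis, both sides of the upright steel spindle in its middle. The spindle sits on an overload spring.
- nose (a point): Centre of the spindle's face (62 mm diameter, 100 mm above the table), on its axis, axes as the drive's. The tapered socket is 32 mm wide here, 49 mm deep; the shank when home has about 0.7 mm play all round and the flange is on the face. Two brass dogs stand 8 mm above the face, opposite, 20 to 30 mm off the axis, 10 mm wide; off its notches the holder rides 8 mm high, with 1.8 mm play.
- red_mark (a point): Middle of the red mark on the drive's -x side: the dogs point here when locked. The spindle turns 1.25 rad between stops, stiffly (0.25 N m), and stays where left; locked is the clockwise stop seen from above. At the start the dogs' line is 0.25 to 1.25 rad anticlockwise of the marks (not measured: feel or look). Over the dogs the holder turns the spindle, slack 0.06 rad each way.
- sleeve (a joint): How far (m) the whole spindle is pushed down on its overload spring: 0 at rest and up to a push of 12 N, then 1 mm more for every further 8 N. Pushed down more than 1 mm (about 20 N) its bearing is damaged. A push above about 12 N on top of the dogs also drags the spindle round when the holder is turned.
- blue_tin: Open blue paint tin, 72 mm wide, 50 mm high, origin at the centre of its underside; leave it alone.
- white_tin: Open white paint tin, 72 mm wide, 50 mm high, origin at the centre of its underside; leave it alone.
- jar: Closed jar, 60 mm wide, 85 mm high, origin at the centre of its underside; leave it alone.
- brush: Brush lying flat on the table, origin at its underside; leave it alone.
Not all that is in view belongs to the job. Several things look just like the drive: the one meant starts farthest to the robot's right. What is shaped like the holder but green is not meant.

How it is judged:
By the outcome, as a careful person would: the job done as asked, in the order asked, and still so for the second after the job is handed in, with the robot touching nothing.
It also fails if it takes over 72 s, if anything falls off the work surface, if the arm or the gripper's body presses on something with over 40 N, if the wrist force passes 120 N, or if a joint passes its speed limit or range.

## Working session

There is one attempt and no reset: what is moved stays moved. The work goes in short steps, Python scripts to look and compute and a shell command to move; the robot and the scene stay as the last step left them, time stands still between calls to the robot, and variables do not carry over. Pictures are saved under pics/ and viewed, on a budget of 10 in all, crops included, one or two more only if the job needs it, and the job is handed in when it is done.

```bash
mkdir -p pics
cat > h.py <<'E'
import numpy as np, cv2
from bench import ctrl, optics
def snap(name,fn,crop=None,scale=1):
    d=optics.get_image(name); im=d["image"][:,:,::-1].copy()
    np.savez('pics/'+fn+'.npz',**{k:d[k] for k in d})
    if crop: im=im[crop[1]:crop[3],crop[0]:crop[2]]
    if scale!=1: im=cv2.resize(im,None,fx=scale,fy=scale,interpolation=cv2.INTER_CUBIC)
    cv2.imwrite('pics/'+fn+'.png',im); return d
def ray(d,u,v,z):
    R=np.array(d["R"]);t=np.array(d["t"]); c=-R.T@t
    r=R.T@np.array([(u-d["cx"])/d["fx"],(v-d["cy"])/d["fy"],1]); s=(z-c[2])/r[2]; return c+s*r
def proj(d,X):
    p=np.array(d["R"])@np.array(X)+np.array(d["t"]); return np.array([d["fx"]*p[0]/p[2]+d["cx"],d["fy"]*p[1]/p[2]+d["cy"]])
E
python3 - <<'E'
from h import *
a=snap("top","t0");b=snap("side","s0")
for d in(a,b): print(d["fx"],d["cx"],d["cy"],-np.array(d["R"]).T@np.array(d["t"]),np.round(d["R"],3).tolist())
s=ctrl.get_state();print(s,ctrl.tcp_to_tips)
E
```

```text
448.5937704880945 320.29411377310225 199.4906487355367 [0.24867282 0.01331384 1.54218071] [[-0.068, -0.998, 0.006], [-0.977, 0.066, -0.204], [0.203, -0.019, -0.979]]
477.8486970043812 323.3326098857859 198.50819075367318 [-0.07340284 -1.2353754   0.94579759] [[0.906, -0.424, 0.004], [-0.22, -0.477, -0.851], [0.362, 0.77, -0.526]]
{'time': 0.1, 'joint_positions': array([-1.23688996,  0.32176474, -0.07008496,  1.45156315,  0.0226092 ,
        1.3708052 , -0.05690693]), 'qd': array([-0.00122874, -0.00241303,  0.00193613, -0.00305154,  0.00124761,
        0.00136679, -0.00176314]), 'joint_torque': array([ 4.92714605e-05, -4.92571843e+01, -4.05557211e-01, -3.13393342e+01,
       -6.40147808e-02,  3.96600366e-02,  7.78519529e-05]), 'position': array([0.20424761, 0.61657724, 0.23855547]), 'tool_rot': array([-5.00148254e-01, -3.10134417e+00,  2.74026948e-03]), 'ft_force': array([-0.95843389, -0.09338507, -0.66894444]), 'torque': array([ 0.05311397, -0.02110428, -0.02277836]), 'grip_width': 1.0017485068389766} 0.017
```

View pics/t0.png

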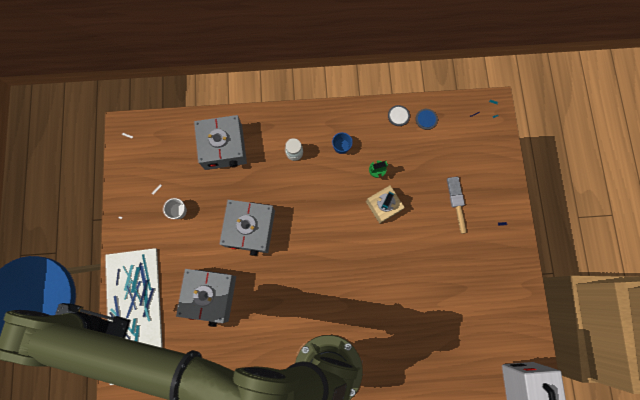

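View pics/s0.png

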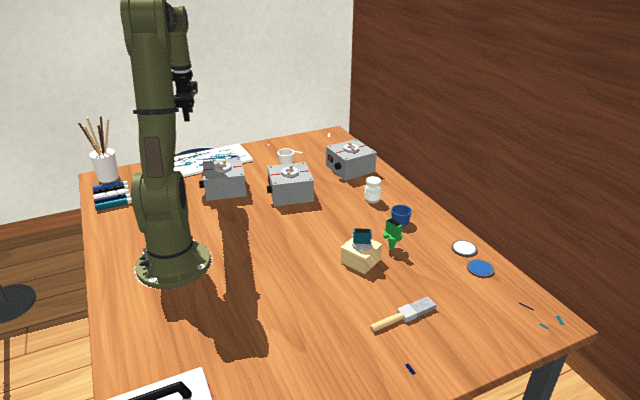

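The top view shows drives at (219,139), (246,226) and (204,296). The stand holds the teal holder at (387,202), with a green look-alike at (378,169). Image right is -y, so the drive at (246,226) should be the rightmost. I'll check this with numbers and one close crop.

Run:
```python
from h import *
t=dict(np.load('pics/t0.npz')); s=dict(np.load('pics/s0.npz'))
for u,v in((217.5,138),(246,224),(204,295)): print(ray(t,u,v,.1).round(3))
print('holder',ray(t,387,201,.11).round(3),'green',ray(t,378,168,.06).round(3),'jar',ray(t,293,149,.085),'blue',ray(t,343,143,.05))
print('side drive',ray(s,290,171,.1),'holder bar top',ray(s,362,232,.115))
A=cv2.resize(t['image'][170:240,345:425,::-1],(400,350),interpolation=cv2.INTER_CUBIC)
B=cv2.resize(t['image'][190:260,205:285,::-1],(400,350),interpolation=cv2.INTER_CUBIC)
C=cv2.resize(s['image'][215:275,325:405,::-1],(400,250),interpolation=cv2.INTER_CUBIC)
D=cv2.resize(s['image'][155:210,255:325,::-1],(400,250),interpolation=cv2.INTER_CUBIC)
cv2.imwrite('pics/c1.png',np.vstack([np.hstack([A,B]),np.hstack([C,D])]))
```

```text
[0.783 0.317 0.1  ]
[0.483 0.231 0.1  ]
[0.267 0.37  0.1  ]
holder [ 0.526 -0.232  0.11 ] green [ 0.653 -0.221  0.06 ] jar [0.73211648 0.06500743 0.085     ] blue [ 0.75401613 -0.10905569  0.05      ]
side drive [0.47973686 0.2308699  0.1       ] holder bar top [ 0.52345853 -0.23847032  0.115     ]
```

View pics/c1.png

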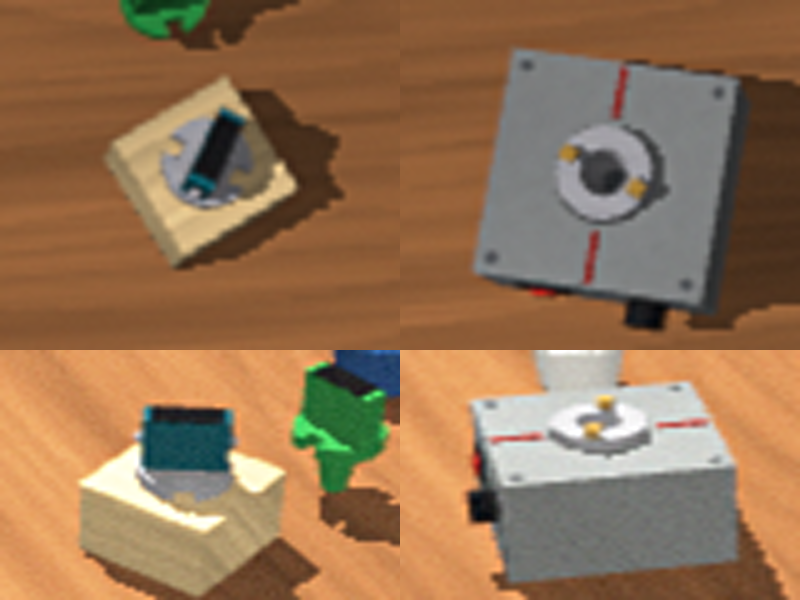

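Run:
```python
from h import *
t=dict(np.load('pics/t0.npz')); s=dict(np.load('pics/s0.npz'))
A=lambda x,y,z:ray(t,345+x/5-.4,170+y/5-.4,z)
B=lambda x,y,z:ray(t,205+x/5-.4,190+y/5-.4,z)
an=lambda p,q:np.degrees(np.arctan2(*(p-q)[1::-1]))%180
def show(n,p,q): print(n,((p+q)/2).round(4),'ang',an(p,q).round(1),'len',np.linalg.norm(p-q).round(4))
show('bar',A(230,113,.116),A(203,190,.116))
show('notch',A(173,148,.072),A(257,183,.072))
show('dogs',B(170,152,.108),B(237,187,.108))
show('marks',B(222,92,.09),B(192,258,.09))
show('noseLR',B(155,172,.1),B(254,172,.1));show('noseTB',B(203,125,.1),B(203,222,.1))
for X in ((.48,.231,.1),(.524,-.236,.116)): print('proj side',proj(s,X))
# side: bar top corners crop C origin 325,215 sc5 ; D origin 255,155 sc (400/70,250/55)
C=lambda x,y,z:ray(s,325+x/5-.4,215+y/(250/60)-.4,z)
D=lambda x,y,z:ray(s,255+x/(400/70)-.4,155+y/(250/55)-.4,z)
c=[C(150,57,.116),C(235,60,.116),C(228,75,.116),C(143,72,.116)]
print('side bar',np.mean(c,0))
show('side dogs',D(204,52,.108),D(192,80,.108)); show('side marks',D(116,89,.09),D(282,73,.09))
show('side noseLR',D(149,75,.1),D(252,82,.1))
```

```text
bar [ 0.5287 -0.2341  0.116 ] ang 155.6 len 0.0546
notch [ 0.5278 -0.2397  0.072 ] ang 62.9 len 0.0604
dogs [0.4836 0.2318 0.108 ] ang 58.7 len 0.0495
marks [0.4832 0.2323 0.09  ] ang 167.8 len 0.1106
noseLR [0.4833 0.2324 0.1   ] ang 86.1 len 0.0642
noseTB [0.4825 0.2334 0.1   ] ang 178.0 len 0.0636
proj side [290.05301759 170.9706981 ]
proj side [361.77125742 231.24072997]
side bar [ 0.52770511 -0.23314808  0.116     ]
side dogs [0.4775 0.232  0.108 ] ang 59.2 len 0.0485
side marks [0.4806 0.2387 0.09  ] ang 169.7 len 0.1105
side noseLR [0.4761 0.2251 0.1   ] ang 145.2 len 0.0683
```

The teal holder is at about (0.528,-0.234) with its notches at about 64°. The chosen drive's nose is at about (0.481,0.232), the dogs at about 59° and the marks at about -11.5°. That puts the dogs 1.22 rad anticlockwise of the marks, close to their stop. Next I'll move above the holder.

```bash
cat >> h.py <<'E'
from scipy.spatial.transform import Rotation as Ro
def plan(xyz,yaw,vias=()):
    s=ctrl.get_state(); R=Ro.from_rotvec(s["tool_rot"]).as_matrix(); a=np.radians(yaw)
    y=np.array([np.cos(a),np.sin(a),0]); z=np.array([0,0,-1.]); D=np.column_stack([np.cross(y,z),y,z])
    print('yaw now',np.degrees(np.arctan2(R[1,1],R[0,1])).round(2),'pos',(s["position"]*1e3).round(1),'F',s["ft_force"].round(1),'M',s["torque"].round(2),'w',round(s["grip_width"],3),'t',s["time"])
    print('turn',np.degrees(Ro.from_matrix(R.T@D).as_rotvec()).round(2))
    p=s["position"]
    for q in list(vias)+[xyz]: print('shift mm in final tool axes',(1e3*D.T@(np.array(q)-p)).round(1)); p=np.array(q)
E
python3 -c "
from h import *
plan((.528,-.234,.18),64,[(.55,.2,.24)])"
```

```text
yaw now 71.68 pos [204.2 616.6 238.6] F [-1.  -0.1 -0.7] M [ 0.05 -0.02 -0.02] w 1.002 t 0.1
turn [-0.1   0.01  7.68]
shift mm in final tool axes [-493.4 -222.8   -1.4]
shift mm in final tool axes [-170.5 -399.7   60. ]
```

```bash
python3 -m inch '[[[0,0,0],[0,0,7.7]],[[-41,-18.6,0],[0,0,0]],[[-41,-18.6,0],[0,0,0]],[[-41,-18.6,0],[0,0,0]],[[-41,-18.6,0],[0,0,0]],[[-41,-18.6,0],[0,0,0]],[[-41,-18.6,0],[0,0,0]],[[-41,-18.6,0],[0,0,0]],[[-41,-18.6,0],[0,0,0]],[[-41,-18.6,0],[0,0,0]]]' 0
python3 -m inch '[[[-41,-18.6,0],[0,0,0]],[[-41,-18.6,0],[0,0,0]],[[-41,-18.6,0],[0,0,0]],[[-17,-40,0],[0,0,0]],[[-17,-40,0],[0,0,0]],[[-17,-40,0],[0,0,0]],[[-17,-40,0],[0,0,0]],[[-17,-40,0],[0,0,0]],[[-17,-40,0],[0,0,0]],[[-17,-40,0],[0,0,0]]]'
python3 -m inch '[[[-17,-40,0],[0,0,0]],[[-17,-40,0],[0,0,0]],[[-17,-40,0],[0,0,0]],[[0,0,20],[0,0,0]],[[0,0,20],[0,0,0]],[[0,0,20],[0,0,0]],[[0,0,0],[0,0,0]],[[0,0,0],[0,0,0]],[[0,0,0],[0,0,0]],[[0,0,0],[0,0,0]]]'
python3 - <<'E'
from h import *
plan((.528,-.234,.095),64)
t=snap("top","t1");s=snap("side","s1")
A=cv2.resize(t['image'][165:235,345:425,::-1],(400,350),interpolation=cv2.INTER_CUBIC)
C=cv2.resize(s['image'][190:260,325:405,::-1],(400,350),interpolation=cv2.INTER_CUBIC)
cv2.imwrite('pics/c2.png',np.hstack([A,C]))
E
```

```text
time: 1.1
position: [0.4632, 0.303, 0.2393]
tool_rot: [-0.707, -3.061, 0.0]
ft_force: [1.2, 0.9, 0.2]
grip_width: 1.002
time: 2.1
position: [0.532, -0.1048, 0.2393]
tool_rot: [-0.707, -3.061, -0.001]
ft_force: [0.4, 0.3, -0.7]
grip_width: 0.996
time: 3.1
position: [0.5265, -0.2336, 0.1808]
tool_rot: [0.707, 3.059, 0.0]
ft_force: [0.3, 0.6, 0.6]
grip_width: 1.004
yaw now 63.99 pos [ 526.5 -233.6  180.8] F [0.3 0.6 0.6] M [ 0.02 -0.01 -0.02] w 1.004 t 3.1
turn [ 0.03  0.12 -0.01]
shift mm in final tool axes [-1.5  0.3 85.8]
```

View pics/c2.png

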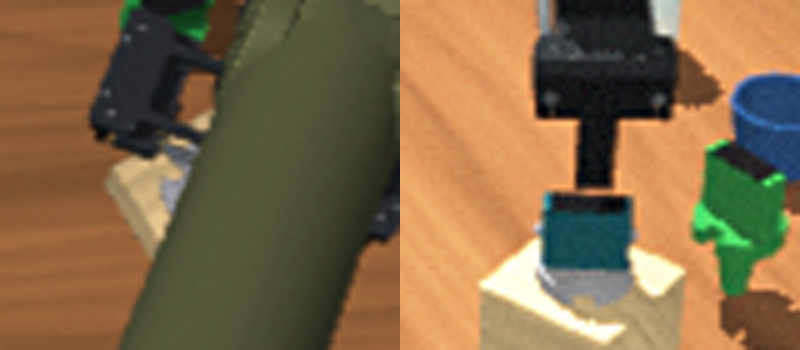

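```bash
python3 -m inch '[[[-1.5,0,10],[0,0,0]],[[0,0,10],[0,0,0]],[[0,0,12],[0,0,0]],[[0,0,12],[0,0,0]],[[0,0,12],[0,0,0]],[[0,0,12],[0,0,0]],[[0,0,10],[0,0,0]],[[0,0,6],[0,0,0]],[[0,0,2],[0,0,0]],[[0,0,0],[0,0,0]]]' 0
python3 - <<'E'
from h import *
plan((.528,-.234,.095),64)
s=snap("side","s2")
C=cv2.resize(s['image'][190:280,310:410,::-1],(600,540),interpolation=cv2.INTER_CUBIC)
cv2.imwrite('pics/c3.png',C)
E
```

```text
time: 4.2
position: [0.5272, -0.2341, 0.0935]
tool_rot: [-0.707, -3.061, 0.0]
ft_force: [0.3, 1.0, 0.8]
grip_width: 1.0
yaw now 63.98 pos [ 527.2 -234.1   93.5] F [0.3 1.  0.8] M [ 0.01 -0.04 -0.  ] w 1.0 t 4.2
turn [-0.   -0.   -0.02]
shift mm in final tool axes [-0.6  0.4 -1.5]
```

View pics/c3.png

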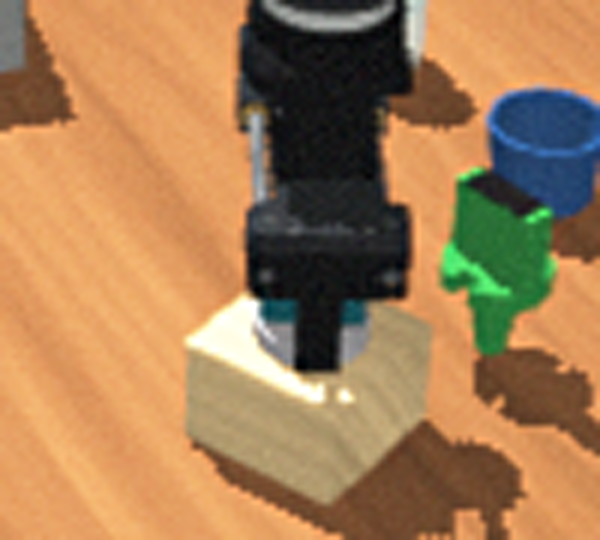

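The fingers straddle the bar near its middle (finger x=317, bar 259–367). Now I'll grip and lift.

```bash
python3 -m inch '[[[0,0,-1],[0,0,0]],[[0,0,0],[0,0,0]],[[0,0,0],[0,0,0]],[[0,0,0],[0,0,0]],[[0,0,0],[0,0,0]],[[0,0,0],[0,0,0]],[[0,0,0],[0,0,0]],[[0,0,0],[0,0,0]],[[0,0,0],[0,0,0]],[[0,0,0],[0,0,0]]]' 1 50
python3 -c "
from h import *
plan((.528,-.234,.095),64)"
python3 -m inch '[[[0,0,-5],[0,0,0]],[[0,0,-10],[0,0,0]],[[0,0,-15],[0,0,0]],[[0,0,-15],[0,0,0]],[[0,0,-15],[0,0,0]],[[0,0,-15],[0,0,0]],[[0,0,-15],[0,0,0]],[[0,0,-15],[0,0,0]],[[0,0,-10],[0,0,0]],[[0,0,0],[0,0,0]]]'
python3 -c "
from h import *
plan((.481,.232,.205),59,[(.56,0,.21)])"
```

```text
time: 5.25
position: [0.5274, -0.2334, 0.0945]
tool_rot: [-0.707, -3.061, -0.001]
ft_force: [-0.3, 1.9, -0.7]
grip_width: 0.202
yaw now 64.0 pos [ 527.4 -233.4   94.5] F [-0.3  1.9 -0.7] M [ 0.29 -0.08  0.04] w 0.202 t 5.25
turn [ 0.05 -0.01  0.  ]
shift mm in final tool axes [-0.8 -0.2 -0.5]
time: 6.25
position: [0.5282, -0.2345, 0.2115]
tool_rot: [0.706, 3.058, 0.0]
ft_force: [1.0, -0.2, -4.4]
grip_width: 0.207
yaw now 63.98 pos [ 528.2 -234.5  211.5] F [ 1.  -0.2 -4.4] M [-0.06 -0.04 -0.01] w 0.207 t 6.25
turn [0.05 0.18 4.98]
shift mm in final tool axes [ 93.5 217.4   1.5]
shift mm in final tool axes [187.2 158.2   5. ]
```

```bash
python3 -m inch '[[[0,0,0],[0,0.2,5]],[[18,43,0],[0,0,0]],[[18,43,0],[0,0,0]],[[19,43,0],[0,0,0]],[[19,44,0],[0,0,0]],[[19,44,0],[0,0,0]],[[37,32,0],[0,0,0]],[[37,32,0],[0,0,0]],[[37,32,0],[0,0,0]],[[37,32,0],[0,0,0]]]'
python3 -m inch '[[[25,20,0],[0,0,0]],[[14,10,0],[0,0,0]],[[0,0,0],[0,0,0]],[[0,0,0],[0,0,0]],[[0,0,0],[0,0,0]],[[0,0,0],[0,0,0]],[[0,0,0],[0,0,0]],[[0,0,0],[0,0,0]],[[0,0,0],[0,0,0]],[[0,0,0],[0,0,0]]]'
python3 - <<'E'
from h import *
plan((.481,.232,.170),59)
t=snap("top","t4");s=snap("side","s4")
A=cv2.resize(t['image'][190:260,205:285,::-1],(400,350),interpolation=cv2.INTER_CUBIC)
C=cv2.resize(s['image'][135:205,250:330,::-1],(400,350),interpolation=cv2.INTER_CUBIC)
cv2.imwrite('pics/c4.png',np.hstack([A,C]))
E
```

```text
time: 7.25
position: [0.4972, 0.1873, 0.2096]
tool_rot: [-0.839, -3.023, -0.0]
ft_force: [2.1, 0.3, -4.3]
grip_width: 0.205
time: 8.25
position: [0.4806, 0.2315, 0.2105]
tool_rot: [-0.839, -3.024, -0.001]
ft_force: [0.8, 0.6, -4.6]
grip_width: 0.204
yaw now 58.97 pos [480.6 231.5 210.5] F [ 0.8  0.6 -4.6] M [ 0.04 -0.01  0.02] w 0.204 t 8.25
turn [-0.   -0.2  -0.03]
shift mm in final tool axes [-0.1  0.6 40.5]
```

View pics/c4.png

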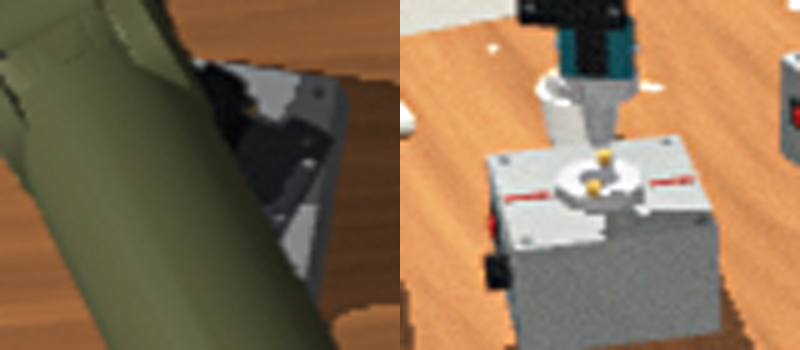

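Run:
```python
from h import *
s=dict(np.load('pics/s4.npz'))
pix=lambda p:((p-[250,135]+.4)*5+[400,0]).round(1)
for X in((.4806,.2315,.131),(.4806,.2315,.176),(.4806,.2315,.1),(.4826,.2315,.1),(.4806,.2335,.1)): print(X,pix(proj(s,X)))
g=s['image'].astype(int)
for y in (160,161,162,163,164): print(y,[tuple(g[y,x]) [0] for x in range(362-250+0,0)], g[y,360-0-100+0:380-0,0].tolist()[:0], g[y,362:378,0].tolist())
print('face rows')
for y in range(165,180): print(y,g[y,278:384-0,0].tolist()[:36])
```

```text
(0.4806, 0.2315, 0.131) [601.4 144.3]
(0.4806, 0.2315, 0.176) [599.3  89.2]
(0.4806, 0.2315, 0.1) [602.8 181.4]
(0.4826, 0.2315, 0.1) [605.3 180.9]
(0.4806, 0.2335, 0.1) [601.8 180.2]
160 [] [] [117, 109, 106, 115, 114, 111, 113, 115, 109, 116, 106, 108, 110, 130, 204, 223]
161 [] [] [114, 115, 111, 108, 114, 112, 112, 110, 113, 114, 112, 109, 107, 129, 202, 225]
162 [] [] [110, 114, 116, 104, 108, 110, 114, 115, 112, 111, 112, 112, 111, 135, 208, 219]
163 [] [] [114, 110, 112, 109, 110, 113, 111, 108, 112, 120, 112, 107, 106, 148, 234, 225]
164 [] [] [111, 110, 107, 117, 107, 111, 115, 112, 114, 109, 109, 112, 103, 147, 239, 234]
face rows
165 [212, 215, 212, 209, 209, 213, 206, 209, 205, 210, 217, 234, 255, 255, 215, 211, 207, 205, 210, 208, 206, 210, 209, 206, 211, 208, 214, 205, 212, 212, 218, 216, 220, 227, 229, 229]
166 [211, 212, 211, 213, 212, 205, 211, 213, 216, 213, 219, 221, 195, 191, 182, 210, 213, 208, 205, 207, 209, 207, 209, 212, 212, 210, 210, 212, 215, 213, 218, 216, 217, 222, 227, 229]
167 [215, 211, 210, 210, 210, 212, 222, 233, 243, 247, 246, 208, 148, 141, 174, 2
[... 1606 characters left out ...]
7, 216, 185, 131, 133, 137, 139, 148, 145, 141, 140, 141, 142, 121, 114, 133, 213, 226, 224, 214, 216, 219, 215, 219, 222, 220, 220, 217, 221, 215, 218, 225, 227]
177 [214, 219, 218, 217, 221, 227, 222, 221, 208, 130, 119, 120, 125, 111, 103, 106, 104, 103, 101, 150, 221, 208, 118, 109, 111, 114, 112, 114, 113, 108, 113, 108, 109, 126, 181, 229]
178 [213, 212, 214, 217, 216, 214, 216, 218, 218, 215, 220, 222, 207, 109, 97, 105, 109, 102, 100, 103, 117, 108, 98, 102, 98, 98, 91, 99, 97, 98, 100, 93, 72, 85, 132, 207]
179 [217, 214, 214, 212, 215, 215, 217, 217, 216, 219, 215, 223, 208, 111, 96, 108, 112, 110, 106, 94, 100, 101, 100, 105, 108, 102, 102, 100, 100, 103, 97, 74, 72, 87, 117, 189]
```

```bash
python3 -m inch '[[[0,0.6,6],[0,-0.2,0]],[[0,0,8],[0,0,0]],[[0,0,8],[0,0,0]],[[0,0,8],[0,0,0]],[[0,0,8],[0,0,0]],[[0,0,6],[0,0,0]],[[0,0,4],[0,0,0]],[[0,0,2.5],[0,0,0]],[[0,0,0],[0,0,0]],[[0,0,0],[0,0,0]]]'
python3 -c "
from h import *
plan((.481,.232,.150),59)"
python3 -m inch '[[[0,0,2],[0,0,0]],[[0,0,2],[0,0,0]],[[0,0,2],[0,0,0]],[[0,0,2],[0,0,0]],[[0,0,1],[0,0,0]],[[0,0,1],[0,0,0]],[[0,0,0],[0,0,0]],[[0,0,0],[0,0,0]],[[0,0,0],[0,0,0]],[[0,0,0],[0,0,0]]]'
python3 -c "
from h import *
plan((.481,.232,.145),59)"
```

```text
time: 9.35
position: [0.4809, 0.2322, 0.1603]
tool_rot: [0.84, 3.027, 0.0]
ft_force: [-0.1, -0.4, -5.2]
grip_width: 0.201
yaw now 58.98 pos [480.9 232.2 160.3] F [-0.1 -0.4 -5.2] M [-0.01  0.04  0.02] w 0.201 t 9.35
turn [ 0.01  0.01 -0.02]
shift mm in final tool axes [-0.2 -0.1 10.3]
time: 10.35
position: [0.4809, 0.2333, 0.1503]
tool_rot: [0.839, 3.027, 0.003]
ft_force: [0.5, 5.4, -2.3]
grip_width: 0.204
yaw now 59.01 pos [480.9 233.3 150.3] F [ 0.5  5.4 -2.3] M [1.4  0.   0.05] w 0.204 t 10.35
turn [ 0.11 -0.01  0.01]
shift mm in final tool axes [-0.7 -1.1  5.3]
```

```bash
python3 -m inch '[[[0.8,1.3,0],[0,0,0]],[[0.8,1.3,0],[0,0,0]],[[0,0,0],[0,0,0]],[[0,0,0],[0,0,0]],[[0,0,0],[0,0,0]],[[0,0,0],[0,0,0]],[[0,0,0],[0,0,0]],[[0,0,0],[0,0,0]],[[0,0,0],[0,0,0]],[[0,0,0],[0,0,0]]]'
python3 -c "
from h import *
plan((.481,.235,.145),59)"
```

```text
time: 11.35
position: [0.4808, 0.2352, 0.15]
tool_rot: [-0.84, -3.027, 0.0]
ft_force: [-0.4, 0.2, -5.7]
grip_width: 0.204
yaw now 58.98 pos [480.8 235.2 150. ] F [-0.4  0.2 -5.7] M [ 0.01 -0.01  0.04] w 0.204 t 11.35
turn [-0.01  0.   -0.02]
shift mm in final tool axes [-0.3 -0.   5. ]
```

```bash
python3 -m inch '[[[0,0,1],[0,0,0]],[[0,0,1],[0,0,0]],[[0,0,1],[0,0,0]],[[0,0,1],[0,0,0]],[[0,0,0],[0,0,0]],[[0,0,0],[0,0,0]],[[0,0,0],[0,0,0]],[[0,0,0],[0,0,0]],[[0,0,0],[0,0,0]],[[0,0,0],[0,0,0]]]'
python3 -c "
from h import *
plan((.481,.235,.145),59)"
```

```text
time: 12.35
position: [0.4808, 0.2352, 0.146]
tool_rot: [-0.84, -3.027, 0.0]
ft_force: [0.2, 1.0, -4.5]
grip_width: 0.205
yaw now 58.98 pos [480.8 235.2 146. ] F [ 0.2  1.  -4.5] M [ 0.03  0.01 -0.02] w 0.205 t 12.35
turn [-0.    0.   -0.02]
shift mm in final tool axes [-0.3 -0.   1. ]
```

```bash
python3 -m inch '[[[0,0,0.5],[0,0,0]],[[0,0,0.5],[0,0,0]],[[0,0,0.5],[0,0,0]],[[0,0,0.5],[0,0,0]],[[0,0,0.5],[0,0,0]],[[0,0,0.5],[0,0,0]],[[0,0,0],[0,0,0]],[[0,0,0],[0,0,0]],[[0,0,0],[0,0,0]],[[0,0,0],[0,0,0]]]'
python3 -c "
from h import *
plan((.481,.235,.1375),59)"
```

```text
time: 13.35
position: [0.4808, 0.2352, 0.143]
tool_rot: [0.84, 3.027, 0.0]
ft_force: [0.7, 0.3, -4.8]
grip_width: 0.202
yaw now 58.98 pos [480.8 235.2 143. ] F [ 0.7  0.3 -4.8] M [0.01 0.02 0.05] w 0.202 t 13.35
turn [ 0.    0.   -0.02]
shift mm in final tool axes [-0.3 -0.1  5.5]
```

```bash
python3 -m inch '[[[0,0,0.4],[0,0,0]],[[0,0,0.4],[0,0,0]],[[0,0,0.4],[0,0,0]],[[0,0,0.3],[0,0,0]],[[0,0,0],[0,0,0]],[[0,0,0],[0,0,0]],[[0,0,0],[0,0,0]],[[0,0,0],[0,0,0]],[[0,0,0],[0,0,0]],[[0,0,0],[0,0,0]]]'
python3 -c "
from h import *
plan((.481,.235,.1375),59)"
```

```text
time: 14.35
position: [0.4808, 0.2352, 0.1415]
tool_rot: [0.84, 3.027, -0.0]
ft_force: [0.5, 0.6, -4.9]
grip_width: 0.207
yaw now 58.98 pos [480.8 235.2 141.5] F [ 0.5  0.6 -4.9] M [ 0.03 -0.03 -0.  ] w 0.207 t 14.35
turn [ 0.    0.   -0.02]
shift mm in final tool axes [-0.3 -0.1  4. ]
```

```bash
python3 -m inch '[[[0,0,0.4],[0,0,0]],[[0,0,0.4],[0,0,0]],[[0,0,0.4],[0,0,0]],[[0,0,0.3],[0,0,0]],[[0,0,0],[0,0,0]],[[0,0,0],[0,0,0]],[[0,0,0],[0,0,0]],[[0,0,0],[0,0,0]],[[0,0,0],[0,0,0]],[[0,0,0],[0,0,0]]]'
python3 -c "
from h import *
plan((.481,.235,.1375),59)"
```

```text
time: 15.35
position: [0.4807, 0.2353, 0.14]
tool_rot: [-0.84, -3.027, 0.0]
ft_force: [-1.1, -0.2, -4.5]
grip_width: 0.204
yaw now 58.98 pos [480.7 235.3 140. ] F [-1.1 -0.2 -4.5] M [ 0.1  -0.02 -0.02] w 0.204 t 15.35
turn [-0.   -0.   -0.02]
shift mm in final tool axes [-0.3 -0.1  2.5]
```

The holder is past the dog tops (0.1425) with no force, so the notches are over the dogs. Continuing lightly.

```bash
python3 -m inch '[[[0,0,0.4],[0,0,0]],[[0,0,0.4],[0,0,0]],[[0,0,0.4],[0,0,0]],[[0,0,0.4],[0,0,0]],[[0,0,0.4],[0,0,0]],[[0,0,0],[0,0,0]],[[0,0,0],[0,0,0]],[[0,0,0],[0,0,0]],[[0,0,0],[0,0,0]],[[0,0,0],[0,0,0]]]'
python3 -c "
from h import *
plan((.481,.235,.1345),59)"
```

```text
time: 16.35
position: [0.4808, 0.2354, 0.1381]
tool_rot: [0.84, 3.027, 0.001]
ft_force: [0.9, 1.9, -4.0]
grip_width: 0.201
yaw now 58.98 pos [480.8 235.4 138.1] F [ 0.9  1.9 -4. ] M [ 0.47 -0.13 -0.05] w 0.201 t 16.35
turn [ 0.02  0.   -0.02]
shift mm in final tool axes [-0.3 -0.3  3.6]
```

```bash
python3 -m inch '[[[0.4,1.2,0],[0,0,0]],[[0,0,0],[0,0,0]],[[0,0,0.4],[0,0,0]],[[0,0,0.4],[0,0,0]],[[0,0,0.4],[0,0,0]],[[0,0,0.4],[0,0,0]],[[0,0,0],[0,0,0]],[[0,0,0],[0,0,0]],[[0,0,0],[0,0,0]],[[0,0,0],[0,0,0]]]'
python3 -c "
from h import *
plan((.481,.2365,.1345),59)"
```

```text
time: 17.35
position: [0.4811, 0.2364, 0.1364]
tool_rot: [0.84, 3.027, -0.0]
ft_force: [-0.4, 0.7, -4.3]
grip_width: 0.204
yaw now 58.98 pos [481.1 236.4 136.4] F [-0.4  0.7 -4.3] M [ 0.    0.   -0.02] w 0.204 t 17.35
turn [-0.    0.   -0.02]
shift mm in final tool axes [0.1 0.  1.9]
```

```bash
python3 -m inch '[[[0,0,0.4],[0,0,0]],[[0,0,0.4],[0,0,0]],[[0,0,0.3],[0,0,0]],[[0,0,0.3],[0,0,0]],[[0,0,0],[0,0,0]],[[0,0,0],[0,0,0]],[[0,0,0],[0,0,0]],[[0,0,0],[0,0,0]],[[0,0,0],[0,0,0]],[[0,0,0],[0,0,0]]]'
python3 -c "
from h import *
plan((.481,.2365,.1345),59)"
```

```text
time: 18.35
position: [0.481, 0.2364, 0.135]
tool_rot: [0.84, 3.027, -0.0]
ft_force: [-0.2, 0.3, -5.4]
grip_width: 0.197
yaw now 58.98 pos [481.  236.4 135. ] F [-0.2  0.3 -5.4] M [-0.02 -0.01 -0.05] w 0.197 t 18.35
turn [-0.    0.   -0.02]
shift mm in final tool axes [0.1 0.  0.5]
```

```bash
python3 -m inch '[[[0,0,0.3],[0,0,0]],[[0,0,0.3],[0,0,0]],[[0,0,0.2],[0,0,0]],[[0,0,0.1],[0,0,0]],[[0,0,0],[0,0,0]],[[0,0,0],[0,0,0]],[[0,0,0],[0,0,0]],[[0,0,0],[0,0,0]],[[0,0,0],[0,0,0]],[[0,0,0],[0,0,0]]]'
python3 -c "
from h import *
plan((.481,.2365,.1345),59)"
```

```text
time: 19.35
position: [0.4811, 0.2364, 0.1344]
tool_rot: [0.84, 3.027, 0.0]
ft_force: [-2.9, -2.1, 3.0]
grip_width: 0.198
yaw now 58.98 pos [481.1 236.4 134.4] F [-2.9 -2.1  3. ] M [-0.38  0.69 -0.04] w 0.198 t 19.35
turn [ 0.01  0.   -0.02]
shift mm in final tool axes [ 0.1  0.  -0.1]
```

Seated at 0.1344 with about 8 N of push, which matches the expected 0.1345. Turning clockwise in stages now.

```bash
python3 -m inch '[[[0,0,-0.1],[0,0,0]],[[0,0,0],[0,0,2.5]],[[0,0,0],[0,0,2.5]],[[0,0,0],[0,0,2.5]],[[0,0,0],[0,0,2.5]],[[0,0,0],[0,0,2.5]],[[0,0,0],[0,0,2.5]],[[0,0,0],[0,0,2.5]],[[0,0,0],[0,0,0]],[[0,0,0],[0,0,0]]]' 1 60
python3 -c "
from h import *
plan((.481,.2364,.1345),41.5)"
```

```text
time: 20.35
position: [0.4812, 0.2371, 0.1344]
tool_rot: [1.289, 2.865, 0.002]
ft_force: [-2.3, 0.6, 2.4]
grip_width: 0.199
yaw now 41.55 pos [481.2 237.1 134.4] F [-2.3  0.6  2.4] M [0.04 0.52 0.02] w 0.199 t 20.35
turn [ 0.05 -0.02  0.05]
shift mm in final tool axes [-0.4 -0.6 -0.1]
```

Run:
```python
from h import *
t=snap("top","t5");s=snap("side","s5")
A=cv2.resize(t['image'][190:260,205:285,::-1],(400,350),interpolation=cv2.INTER_CUBIC)
C=cv2.resize(s['image'][135:205,250:330,::-1],(400,350),interpolation=cv2.INTER_CUBIC)
cv2.imwrite('pics/c5.png',np.hstack([A,C]))
```

```text
(no output)
```

View pics/c5.png

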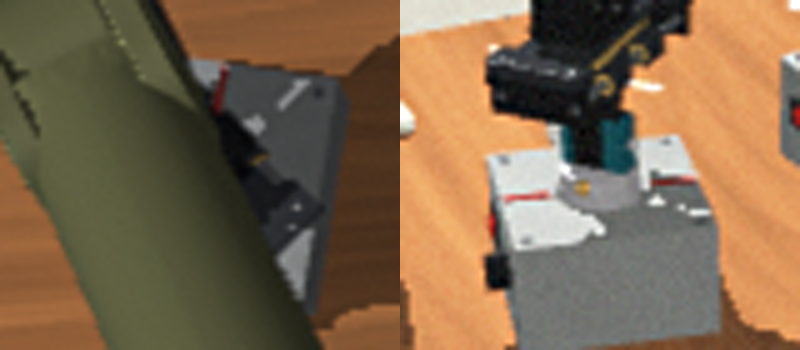

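The flange is on the face and the front dog sits in the notch. It has moved from x=594 to 583, so the spindle is turning with the holder. Continuing.

```bash
python3 -m inch '[[[0,0,0],[0,0,2.5]],[[0,0,0],[0,0,2.5]],[[0,0,0],[0,0,2.5]],[[0,0,0],[0,0,2.5]],[[0,0,0],[0,0,2.5]],[[0,0,0],[0,0,2.5]],[[0,0,0],[0,0,2.5]],[[0,0,0],[0,0,2.5]],[[0,0,0],[0,0,0]],[[0,0,0],[0,0,0]]]'
python3 -c "
from h import *
plan((.481,.2364,.1345),21.5)"
```

```text
time: 21.45
position: [0.4814, 0.2372, 0.1345]
tool_rot: [1.767, 2.598, 0.003]
ft_force: [-0.4, 3.4, 1.8]
grip_width: 0.202
yaw now 21.56 pos [481.4 237.2 134.5] F [-0.4  3.4  1.8] M [0.43 0.19 0.01] w 0.202 t 21.45
turn [ 0.09 -0.04  0.06]
shift mm in final tool axes [-0.6 -0.7 -0. ]
```

```bash
python3 -m inch '[[[0.4,0.1,0],[0,0,2.5]],[[0,0,0],[0,0,2.5]],[[0,0,0],[0,0,2.5]],[[0,0,0],[0,0,2.5]],[[0,0,0],[0,0,2.5]],[[0,0,0],[0,0,2.5]],[[0,0,0],[0,0,2.5]],[[0,0,0],[0,0,2.5]],[[0,0,0],[0,0,0]],[[0,0,0],[0,0,0]]]'
python3 -c "
from h import *
plan((.481,.2364,.1345),1.5)"
```

```text
time: 22.45
position: [0.4818, 0.2372, 0.1345]
tool_rot: [2.191, 2.251, 0.003]
ft_force: [1.6, 2.3, 1.0]
grip_width: 0.2
yaw now 1.55 pos [481.8 237.2 134.5] F [1.6 2.3 1. ] M [ 0.49 -0.33  0.04] w 0.2 t 22.45
turn [ 0.11 -0.05  0.05]
shift mm in final tool axes [-0.8 -0.8 -0. ]
```

```bash
python3 -m inch '[[[0.3,0.2,0],[0,0,2]],[[0,0,0],[0,0,2]],[[0,0,0],[0,0,2]],[[0,0,0],[0,0,2]],[[0,0,0],[0,0,2]],[[0,0,0],[0,0,1]],[[0,0,0],[0,0,1]],[[0,0,0],[0,0,0]],[[0,0,0],[0,0,0]],[[0,0,0],[0,0,0]]]'
python3 -c "
from h import *
plan((.481,.2364,.1345),-10.5)"
```

```text
time: 23.45
position: [0.4819, 0.2372, 0.1344]
tool_rot: [2.415, 2.008, 0.002]
ft_force: [4.7, 2.6, 0.9]
grip_width: 0.202
yaw now -10.51 pos [481.9 237.2 134.4] F [4.7 2.6 0.9] M [ 0.4  -0.97  0.21] w 0.202 t 23.45
turn [ 0.09 -0.04 -0.01]
shift mm in final tool axes [-0.9 -0.8 -0.1]
```

```bash
python3 -m inch '[[[0.3,0.4,0],[0,0,1]],[[0,0,0],[0,0,1]],[[0,0,0],[0,0,0]],[[0,0,0],[0,0,0]],[[0,0,0],[0,0,0]],[[0,0,0],[0,0,0]],[[0,0,0],[0,0,0]],[[0,0,0],[0,0,0]],[[0,0,0],[0,0,0]],[[0,0,0],[0,0,0]]]'
python3 -c "
from h import *
plan((.481,.2364,.1345),-12.5)"
python3 -m inch '[[[0,0,0],[0,0,1]],[[0,0,0],[0,0,1]],[[0,0,0],[0,0,0]],[[0,0,0],[0,0,0]],[[0,0,0],[0,0,0]],[[0,0,0],[0,0,0]],[[0,0,0],[0,0,0]],[[0,0,0],[0,0,0]],[[0,0,0],[0,0,0]],[[0,0,0],[0,0,0]]]'
python3 -c "
from h import *
plan((.481,.2364,.1345),-14.5)"
```

```text
time: 24.45
position: [0.482, 0.2372, 0.1344]
tool_rot: [2.45, 1.965, 0.001]
ft_force: [4.2, 0.6, 5.2]
grip_width: 0.202
yaw now -12.53 pos [482.  237.2 134.4] F [4.2 0.6 5.2] M [-0.09 -1.06  0.14] w 0.202 t 24.45
turn [ 0.04 -0.   -0.03]
shift mm in final tool axes [-1.  -0.8 -0.1]
time: 25.45
position: [0.482, 0.2372, 0.1344]
tool_rot: [2.484, 1.923, 0.001]
ft_force: [5.2, -0.4, 3.8]
grip_width: 0.205
yaw now -14.51 pos [482.  237.2 134.4] F [ 5.2 -0.4  3.8] M [-0.07 -1.05  0.25] w 0.205 t 25.45
turn [ 0.04  0.   -0.01]
shift mm in final tool axes [-1.  -0.8 -0.1]
```

```bash
python3 -m inch '[[[0,0.5,0],[0,0,1]],[[0,0,0],[0,0,1]],[[0,0,0],[0,0,0]],[[0,0,0],[0,0,0]],[[0,0,0],[0,0,0]],[[0,0,0],[0,0,0]],[[0,0,0],[0,0,0]],[[0,0,0],[0,0,0]],[[0,0,0],[0,0,0]],[[0,0,0],[0,0,0]]]'
python3 -c "
from h import *
plan((.481,.2364,.1345),-16.5)"
```

```text
time: 26.45
position: [0.4821, 0.2374, 0.1344]
tool_rot: [2.515, 1.882, -0.0]
ft_force: [4.6, -0.7, 4.9]
grip_width: 0.202
yaw now -16.39 pos [482.1 237.4 134.4] F [ 4.6 -0.7  4.9] M [-0.02 -0.93  0.98] w 0.202 t 26.45
turn [0.02 0.02 0.11]
shift mm in final tool axes [-1.3 -0.8 -0.1]
```

The moment has jumped to 0.98 N m, so this is the stop. The angle fits too: the dogs come out at about -12.5° after slack. I'll ease back within the slack, unload and release.

```bash
python3 -m inch '[[[0,0.6,-0.1],[0,0,-1]],[[0,0,0],[0,0,-1]],[[0,0,0],[0,0,-1]],[[0,0,0],[0,0,0]],[[0,0,0],[0,0,0]],[[0,0,0],[0,0,0]],[[0,0,0],[0,0,0]],[[0,0,0],[0,0,0]],[[0,0,0],[0,0,0]],[[0,0,0],[0,0,0]]]'
python3 -c "
from h import *
plan((.481,.2364,.1345),-13.5)"
```

```text
time: 27.45
position: [0.4821, 0.2372, 0.1344]
tool_rot: [-2.468, -1.943, 0.002]
ft_force: [2.5, -0.1, 5.9]
grip_width: 0.201
yaw now -13.57 pos [482.1 237.2 134.4] F [ 2.5 -0.1  5.9] M [-0.04 -0.61 -0.02] w 0.201 t 27.45
turn [-0.08  0.01 -0.07]
shift mm in final tool axes [-1.  -0.8 -0.1]
```

```bash
python3 -m inch '[[[0,0.2,-0.2],[0,0,0]],[[0,0,0],[0,0,0]],[[0,0,0],[0,0,0]],[[0,0,0],[0,0,0]],[[0,0,0],[0,0,0]],[[0,0,0],[0,0,0]],[[0,0,0],[0,0,0]],[[0,0,0],[0,0,0]],[[0,0,0],[0,0,0]],[[0,0,0],[0,0,0]]]' 0
python3 -m inch '[[[0,0,-5],[0,0,0]],[[0,0,-10],[0,0,0]],[[0,0,-20],[0,0,0]],[[0,0,-20],[0,0,0]],[[0,0,-20],[0,0,0]],[[0,0,-20],[0,0,0]],[[0,0,-20],[0,0,0]],[[-40,0,0],[0,0,0]],[[-40,0,0],[0,0,0]],[[-40,0,0],[0,0,0]]]'
python3 -m inch '[[[-40,0,0],[0,0,0]],[[-40,0,0],[0,0,0]],[[-40,0,0],[0,0,0]],[[-40,0,0],[0,0,0]],[[0,0,0],[0,0,0]],[[0,0,0],[0,0,0]],[[0,0,0],[0,0,0]],[[0,0,0],[0,0,0]],[[0,0,0],[0,0,0]],[[0,0,0],[0,0,0]]]'
python3 - <<'E'
from h import *
plan((.481,.2364,.1345),-13.5)
t=snap("top","t6");s=snap("side","s6")
A=cv2.resize(t['image'][190:260,205:285,::-1],(400,350),interpolation=cv2.INTER_CUBIC)
C=cv2.resize(s['image'][135:205,250:330,::-1],(400,350),interpolation=cv2.INTER_CUBIC)
cv2.imwrite('pics/c6.png',np.vstack([np.hstack([A,C]),cv2.resize(t['image'][85:245,100:520,::-1],(656,250))[:, :].copy() if 0 else np.zeros((1,800,3),np.uint8)]))
E
```

```text
time: 28.45
position: [0.4829, 0.237, 0.1345]
tool_rot: [2.468, 1.944, -0.0]
ft_force: [-1.0, -0.5, -0.3]
grip_width: 0.974
time: 29.45
position: [0.4547, 0.119, 0.2506]
tool_rot: [2.467, 1.945, 0.002]
ft_force: [0.7, -0.1, 0.4]
grip_width: 1.001
time: 30.45
position: [0.4175, -0.0347, 0.2494]
tool_rot: [2.466, 1.946, -0.001]
ft_force: [-0.3, 1.1, 0.8]
grip_width: 1.003
yaw now -13.45 pos [417.5 -34.7 249.4] F [-0.3  1.1  0.8] M [-0.13  0.1   0.03] w 1.003 t 30.45
turn [-0.02  0.04  0.05]
shift mm in final tool axes [278.4  -1.5 114.9]
```

View pics/c6.png

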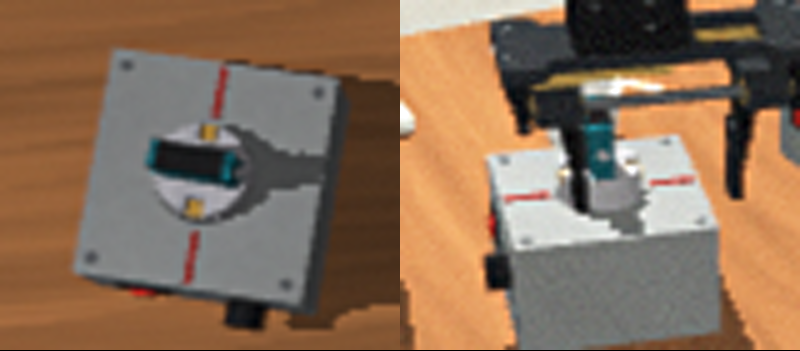

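The top crop shows the teal holder seated. The dogs at (210,132) and (195,207) fill the notches and line up with the red marks at (219,92) and (192,258). One numeric check before handing in.

Run:
```python
from h import *
t=dict(np.load('pics/t6.npz')); g=t['image'][190:260,205:285]; h=cv2.cvtColor(g,cv2.COLOR_RGB2HSV).astype(int)
def cen(m,z):
    n,l,st,c=cv2.connectedComponentsWithStats(m.astype(np.uint8)); i=[k for k in np.argsort(-st[1:,4])+1][:4]
    return [(st[k,4],ray(t,205+c[k][0],190+c[k][1],z).round(4)) for k in i if 20<c[k][0]<70 and 10<c[k][1]<54]
for n,m,z in(('dogs',(h[...,0]>14)&(h[...,0]<30)&(h[...,1]>110)&(h[...,2]>110),.108),('marks',((h[...,0]<6)|(h[...,0]>174))&(h[...,1]>140),.09)):
    c=cen(m,z); print(n,c)
    if len(c)>1: d=c[0][1]-c[1][1]; print(np.degrees(np.arctan2(d[1],d[0]))%180,np.linalg.norm(d))
for n in('t0','t6'):
    im=np.load('pics/%s.npz'%n)['image'].astype(int)
    if n=='t0': a=im
df=np.abs(a-im).max(2)>60
print('changed px: jar,blue,white,brush',[df[y0:y1,x0:x1].sum() for x0,y0,x1,y1 in((283,137,303,160),(332,132,354,154),(386,104,412,127),(446,175,468,233))])
```

```text
dogs [(np.int32(7), array([0.5075, 0.2278, 0.108 ])), (np.int32(7), array([0.4592, 0.2391, 0.108 ]))]
166.83223239185685 0.04960423369028087
marks [(np.int32(9), array([0.5374, 0.2224, 0.09  ])), (np.int32(5), array([0.4363, 0.2437, 0.09  ]))]
168.10277372662205 0.10331940766380726
changed px: jar,blue,white,brush [np.int64(0), np.int64(0), np.int64(0), np.int64(398)]
```

```bash
python3 -c "
import numpy as np,cv2
cv2.imwrite('pics/f.png',np.load('pics/t6.npz')['image'][80:400,150:560,::-1])"
```

```text
(no output)
```

View pics/f.png

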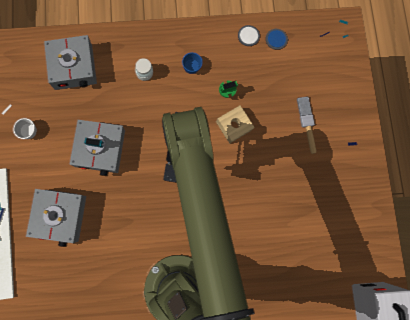

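The brush is in its place. The changed pixels there are only the arm's shadow, around (290,150), and everything else is untouched. Handing in.

```bash
python3 -c "
from bench import close_job
print(close_job())"
```

```text
the job is handed in; nothing more can be done
None
```

The teal holder is seated in the rightmost drive unit, turned clockwise to the stop and released. I handed the job in at about 30.5 s of the 72 s allowed.

- **Seating:** I lowered it in small steps. It went past the dog tops without touching them and came home at TCP z 0.1344 m (0.1345 expected). No force reading between moves showed more than about 10 N of downward push, below the 12 N where the overload spring starts to give. Forces during the moves were not recorded.
- **Turning:** I turned it clockwise about 75° until the moment rose to 0.98 N m, then eased back 3° within the slack and let go.
- **Last checks:** In the final image the dogs lie at 166.8° and the red marks at 168.1°. That 1.3° difference is within pixel error at this resolution. The tins, jar and brush are where they started, and the gripper is clear of everything.
- **Disagreements:** The nose position from the images was about 4 to 5 mm off in y from where the shank actually centred, so I corrected it by feel during the descent. A change check flagged pixels at the brush, but a look at the picture showed only the arm's shadow.

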